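# Lay out the stirring station

### The arm

A 7-joint arm with a two-finger parallel gripper is mounted at the origin on a cart in front of the work surface, level with it; the furniture and walls round the work are solid. World frame = base frame: x ahead of the robot, y to its left, z up, the work surface at z = 0. Lengths are in mm, angles in rad, forces in N, time in s.
With the tool pointing down it reaches from about 400 to 900 mm from the base axis. Payload 5.5 kg.
Tool frame: the origin (TCP) lies on the centre line of the jaws, within the pads' length; the fingertips stand 22 mm ahead of it and the grasp point (between the pads) lies 3 mm ahead of it; z points along the fingers, y is the line along which they close (so a half turn about z gives the same grasp; the last joint's range is limited). The gripper opens to 92 mm and grips with 3 to 60 N. Pads are 19 mm wide; open, the fingers measure 130 mm over their backs; the gripper's body (75 mm by 190 mm) begins 47 mm behind the grasp point.
Start: joints at [1.429, 0.501, -0.427, 1.55, 0.221, 1.138, -0.21], TCP at [256.025, -597.454, 212.429] pointing down, gripper open.
Joint ranges: [-2.88, 2.88], [-0.31, 2.03], [-1.54, 1.56], [0.2, 2.42], [-1.41, 4.55], [0.19, 2.02], [-2.57, 2.57]. Speed limits (rad/s): [2.57, 2.57, 3.14, 3.14, 3.14, 3.14, 3.14].

### API

Orientations are given as a unit quaternion [w, x, y, z].
In Python, from station import bot gives the robot as it stands.
- The arm moves only by the tool send_rows, never from a script. Its argument "plan" is one flat list of numbers, 5 for each row, row after row: the gripper's target within -1 to 1 (shut at 1, half-way at 0, fully open at -1), then the shift along the tool's x, y, z in m, then the turn about the tool's z in degrees. In form: [claw, dx, dy, dz, spin, claw, dx, dy, dz, spin, ...]. A call has exactly 8 rows; each row shifts and turns the commanded pose from where the row before left it, along the tool's axes as they then stand; what a row does not reach is not made up. A row lasts 1/10 s, in which the tool goes at most 50 mm and 8.59 degrees, less where a joint would pass 70% of its speed; a pose out of reach is approached as far as the arm can. A call with a gripper value outside its range is refused whole. The fingers move at their own pace and stop on an object; "squeeze" is the grip in N (left out, the last holds). Time passes only in rows, so rows that do not move let the fingers close, or fill a call up. It gives the time, the measured TCP pose, the force, the opening and the grip force at its end, in the units of the state.
- bot.sense(): the state, without advancing time (a new reading comes with each control period).
- bot.camera(name): name is "scene" or "top" or "wrist"; returns a dict with "img" (400x640x3 uint8, red, green, blue), "fx", "fy", "cx", "cy" (pixels), "k1" (the pictures are not rectified: a ray, as slopes to the right and down, at radius r is drawn at 1 + k1 r^2 times it, then the intrinsics apply), "origin" and "attitude" of the camera in the world. Camera axes: x right, y down, z forward; pixel columns grow to the right and rows downward; lengths in mm; the calibration is good to about 2 mm. A picture is of the moment at which its call begins. There is no depth.
- bot.finish_job(): hands the job in; it is judged then, once.
The state is a dict: "clock": time; "qpos": joint angles; "dq": joint speeds; "joint_torque": joint torques, N m; "position": TCP position; "tcp_rot": TCP orientation; "force": force on the tool from outside, world axes, zero at the start; "moment": the same for the moment, N m; "finger_gap": finger opening in mm; "grip_force": force on a finger pad.
Only numpy, scipy, OpenCV 4.12 (cv2) and the standard library are available. Lean on these libraries where they do the work, as an engineer would, in place of code of your own. Each camera call takes 0.05 s, during which the arm holds its last target. There are 200 camera calls.

### The job

Lay out the stirring station, keeping the glassware upright: stand the beaker in the middle of the stirrer's round plate and the small bottle in the middle of the spill tray. Stand the large yellow-capped bottle between the stirrer and the spill tray, squarely beside the stirrer (level with the middle of its side) with about 3 cm clear between them. Lay the timer flat in front of the stirrer, about 3 cm clear of its front face and centred on it, with the timer's long side parallel to that face.

Things in the scene. Friction and masses are not known exactly. Their poses are not given: they have to be found in the camera images.
- stirrer: Magnetic stirrer, fixed: square white housing 120 x 120 mm, top at z 38 mm, with a round dark metal plate of diameter 90 mm in its middle, plate top at z 46 mm. Origin: centre of its underside, z up. Front face (with a flat black knob standing out 5 mm) at x = -60 mm, facing the robot within 12 degrees; sides at y = +/-60 mm. Stands left or right of the spill tray.
- spill_tray: Spill tray, fixed to the bench: square shallow open grey plastic tray, 100 x 100 mm outside, 14 mm high, walls and floor 3 mm thick. Origin at the centre of its underside (its inner floor is 3 mm above); z up.
- large_bottle: Large bottle: round brown reagent bottle with yellow screw cap, 146 mm tall, body diameter 69 mm, cap diameter 43 mm between 125 and 146 mm above its foot, about 0.33 kg; the cap is firmly fixed and can be gripped to carry the bottle. (A black-capped bottle at the back of the bench is no part of the job.) Origin at the centre of its foot; z up along the bottle.
- small_bottle: Small bottle: round brown reagent bottle with red screw cap, 105 mm tall, body diameter 55 mm, cap diameter 34 mm between 89 and 105 mm above its foot, about 0.17 kg; the cap is firmly fixed and can be gripped to carry the bottle. Origin at the centre of its foot; z up along the bottle.
- beaker: Beaker: open whitish clear beaker, 70 mm tall, 56 mm across, about 0.05 kg, to be gripped from outside. Origin at the centre of its foot; z up along the beaker.
- timer: Timer: flat white bench timer with a display and three buttons, 48 mm (its x) by 68 mm (its y, the long way) by 16 mm high, about 0.06 kg. Lies on its back, display up. Origin at the centre of its underside; z up.
Things that resemble listed ones, but are neither listed nor needed, are in the scene too. Leave any green look-alike of the small_bottle alone.

How it is judged (in metres and radians):
At the end, for the whole second after the job is handed in: All upright or flat, at rest: beaker within 14 mm of the plate's centre; small bottle within 15 mm of the tray's; large bottle on the tray's side, gap to stirrer 14-46 mm, within 16 mm of its middle; timer before the front, gap 14-46 mm, within 15 mm of its middle, parallel within 0.22 rad (horizontal distance between beaker and stirrer below 0.014 m and z of beaker in the frame of stirrer between 0.041 and 0.052 m and horizontal distance between small_bottle and spill_tray below 0.015 m and z of small_bottle in the frame of spill_tray between -0.002 and 0.008 m and x of large_bottle in the frame of stirrer between -0.016 and 0.016 m and height (world z) of large_bottle between -0.004 and 0.006 m and ((y of spill_tray in the frame of stirrer between 0 and 1 m and y of large_bottle in the frame of stirrer between 0.1085 and 0.1405 m) or (y of spill_tray in the frame of stirrer between -1 and 0 m and y of large_bottle in the frame of stirrer between -0.1405 and -0.1085 m)) and x of timer in the frame of stirrer between -0.13 and -0.098 m and y of timer in the frame of stirrer between -0.015 and 0.015 m and height (world z) of timer between -0.004 and 0.006 m and angle between the y axis of timer and the y axis of stirrer, either way round below 0.22 rad and angle between each of beaker, small_bottle, large_bottle, timer's own z axis and vertical below 0.15 rad and linear speed of each of beaker, small_bottle, large_bottle, timer below 0.01 m/s and angular speed of each of beaker, small_bottle, large_bottle, timer below 0.1 rad/s); the robot touches nothing.
It fails at once if the beaker or a bottle is tipped over (leans more than about 45 degrees) (angle between any of beaker, small_bottle, large_bottle's own z axis and vertical above 0.8 rad).
It also fails if it takes over 102 s, if anything falls off the work surface, if the arm or the gripper's body presses on something with over 40 N, if the wrist force passes 120 N, or if a joint passes its speed limit or range.

## Working session

There is one attempt and no reset: what is moved stays moved. The work goes in short steps, Python scripts to look and compute and a tool call to move; the robot and the scene stay as the last step left them, time stands still between calls to the robot, and variables do not carry over. Pictures are saved under pics/ and viewed, at most 14 in all, crops included, and the job is handed in when it is done.

Besides the shell and the picture viewer there is one more tool, called after "Request:" as a command line: name --argument value ..., lists and objects as JSON in quotes. send_rows: Moves the arm, as the interface text tells. Its arguments: {"type":"object","properties":{"plan":{"type":"array"},"squeeze":{"type":"number"}},"required":["plan"]}

```bash
ls; mkdir -p pics; cat > h.py <<'E'
import numpy as np, cv2
from scipy.spatial.transform import Rotation as R
from station import bot
def rot(q): return R.from_quat([q[1],q[2],q[3],q[0]]).as_matrix()
def Rm(c):
    a=np.array(c["attitude"],float)
    return rot(a) if a.size==4 else a.reshape(3,3)
def ray(c,u,v):
    d=np.array([(u-c["cx"])/c["fx"],(v-c["cy"])/c["fy"]]); s=d.copy()
    for _ in range(30): s=d/(1+c["k1"]*(s@s))
    return Rm(c)@np.array([s[0],s[1],1])
def at(c,u,v,z):
    r=ray(c,u,v); o=np.array(c["origin"],float)
    return (o+r*(z-o[2])/r[2]).round(1)
def pix(c,p):
    q=Rm(c).T@(np.array(p,float)-np.array(c["origin"]))
    s=q[:2]/q[2]; s=s*(1+c["k1"]*(s@s))
    return np.array([s[0]*c["fx"]+c["cx"],s[1]*c["fy"]+c["cy"]]).round(1)
def shot(n,f):
    c=bot.camera(n); cv2.imwrite("pics/"+f+".png",cv2.cvtColor(c["img"],cv2.COLOR_RGB2BGR))
    import pickle; pickle.dump(c,open("pics/"+f+".pkl","wb")); return c
def load(f):
    import pickle; return pickle.load(open("pics/"+f+".pkl","rb"))
E
python3 - <<'E'
from h import *
for n in("top","scene"):
    c=shot(n,n+"0"); print({k:v for k,v in c.items() if k!="img"})
s=bot.sense();print(s)
print(rot(s["tcp_rot"]).round(3))
E
```

```text
pics
{'fx': 385.634171418012, 'fy': 385.634171418012, 'cx': 320.20174686119657, 'cy': 202.92822273969404, 'k1': -0.006252950544814507, 'origin': array([499.92520324,  87.38628014, 862.05469473]), 'attitude': array([ 0.05044363, -0.69572934,  0.71465365, -0.05182932])}
{'fx': 505.55040206408626, 'fy': 505.55040206408626, 'cx': 328.6690171709252, 'cy': 203.70848782221302, 'k1': 0.04621265349339686, 'origin': array([ 325.78837052, -348.73422669, 1010.77475412]), 'attitude': array([-0.23904402,  0.92469658, -0.2863594 ,  0.07610834])}
{'clock': 0.1, 'qpos': array([ 1.42921355,  0.5017523 , -0.42679697,  1.55133309,  0.22082669,
        1.13828438, -0.21028183]), 'dq': array([ 0.00135915, -0.00260829, -0.00141009, -0.00035715, -0.00268532,
        0.00224772,  0.00189146]), 'joint_torque': array([-1.20080839e-02, -5.67869997e+01, -5.83870098e+00, -2.79910576e+01,
       -6.89872401e-02,  2.42397044e-02,  3.25724557e-05]), 'position': array([ 255.68088415, -596.90179479,  211.4874228 ]), 'tcp_rot': array([-8.46166553e-04,  9.79581683e-01,  2.01044735e-01, -1.54866548e-04]), 'force': array([-0.00058626, -0.34952147, -0.5332116 ]), 'moment': array([ 0.03166161, -0.06942997, -0.03277867]), 'grip_force': 0.0, 'finger_gap': 91.69126209618148}
[[ 0.919  0.394 -0.001]
 [ 0.394 -0.919  0.002]
 [ 0.    -0.002 -1.   ]]
```

View pics/top0.png

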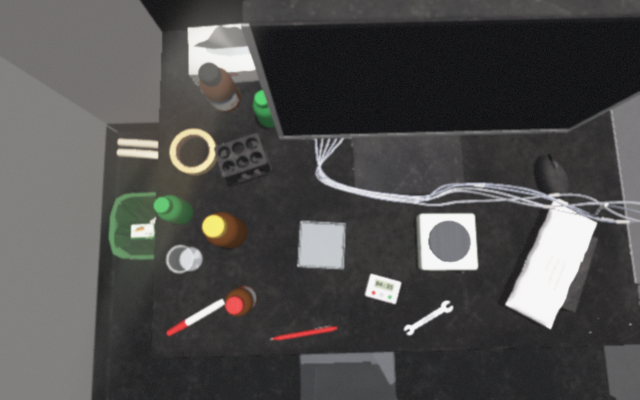

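View pics/scene0.png

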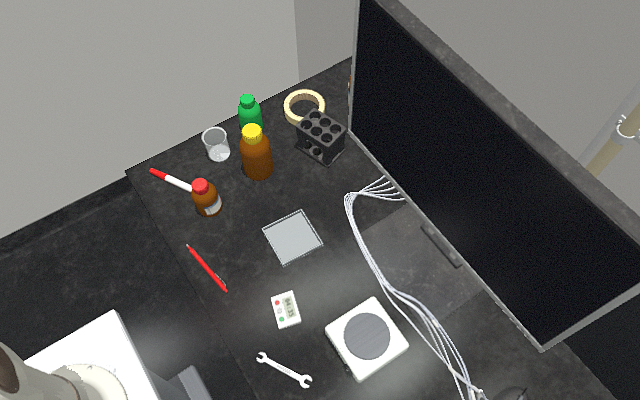

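The top picture shows the stirrer at (448,241), the tray at (322,245) and the timer at (383,289). The yellow-capped bottle is at (222,231), the red-capped small bottle at (240,301) and the clear beaker at (183,259). Green bottles at (172,208) and (265,108) are look-alikes, and the black-capped bottle at (215,85) isn't part of the job. I'll enlarge the picture to confirm these and read exact pixels.

```bash
python3 - <<'E'
from h import *
im=cv2.imread("pics/top0.png")
a=im[190:325,150:350]; cv2.imwrite("pics/cL.png",cv2.resize(a,None,fx=4,fy=4,interpolation=cv2.INTER_CUBIC))
a=im[200:315,355:490]; cv2.imwrite("pics/cR.png",cv2.resize(a,None,fx=5,fy=5,interpolation=cv2.INTER_CUBIC))
E
```

```text
(no output)
```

View pics/cL.png

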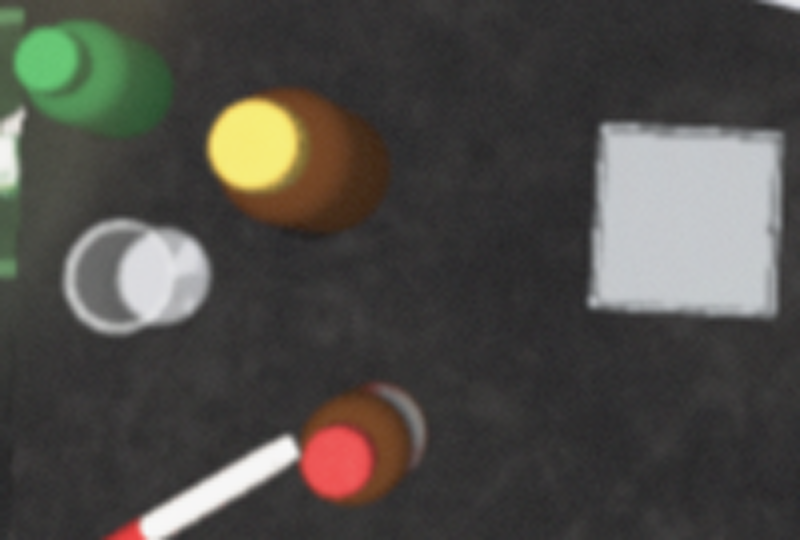

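View pics/cR.png

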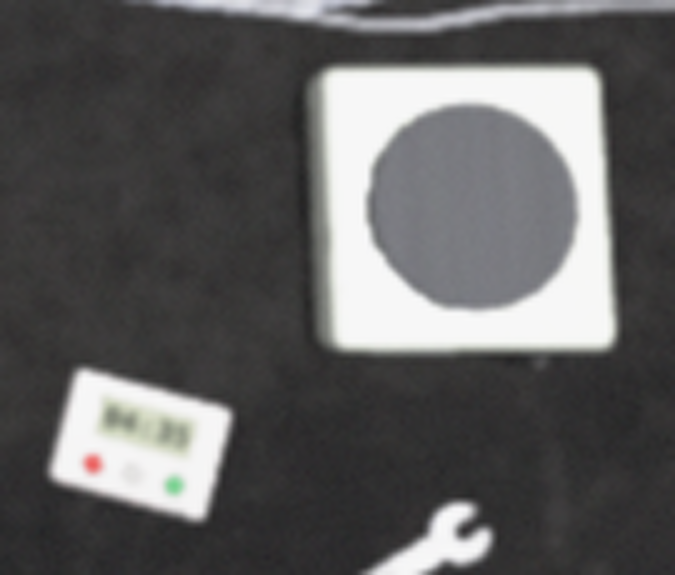

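```bash
python3 - <<'E'
from h import *
c=load("top0")
L=lambda x,y,z:at(c,x/4+150-.4,y/4+190-.4,z)
Q=lambda x,y,z:at(c,x/5+355-.4,y/5+200-.4,z)
print("large",L(254,145,146),"small",L(338,462,105),"beaker",L(120,277,70),"green",L(48,60,105))
print("beaker foot",L(163,277,2))
t=[L(*p,14) for p in((604,123),(782,132),(776,317),(590,307))];print("tray",np.mean(t,0),t)
print("plate",Q(472,206,46))
e=[Q(*p,38) for p in((322,75),(335,350),(600,75),(616,345),(330,66),(595,66),(340,351),(608,350))]
print("stir",[np.degrees(np.arctan2(b[1]-a[1],a[0]-b[0])).round(1) for a,b in((e[0],e[1]),(e[2],e[3]))],[np.degrees(np.arctan2(b[0]-a[0],a[1]-b[1])).round(1) for a,b in((e[4],e[5]),(e[6],e[7]))],e)
m=[Q(*p,16) for p in((80,367),(232,408),(204,521),(50,478))];print("timer",np.mean(m,0),m)
print("pen/wrench",at(c,448,305,3),at(c,408,330,3),"marker end",L(296,445,8), at(c,168,332,8))
print("monitor edge z?",[at(c,280,135,z) for z in(0,200,400)])
E
```

```text
large [566.5 285.  146. ] small [417.4 254.2 105. ] beaker [508.1 373.3  70. ] green [615.4 399.2 105. ]
beaker foot [508.2 374.1   2. ]
tray [531.875  83.45   14.   ] [array([585.8, 128.4,  14. ]), array([578.2,  30.3,  14. ]), array([477.7,  37.2,  14. ]), array([485.8, 137.9,  14. ])]
plate [ 530.8 -185.3   46. ]
stir [np.float64(0.9), np.float64(1.4)] [np.float64(-1.6), np.float64(-1.4)] [array([ 589. , -127.6,   38. ]), array([ 472.3, -125.7,   38. ]), array([ 585.7, -247.3,   38. ]), array([ 471.1, -244.5,   38. ]), array([ 592.8, -131.3,   38. ]), array([ 589.7, -245.5,   38. ]), array([ 471.9, -127.8,   38. ]), array([ 469.2, -240.9,   38. ])]
timer [434.425 -45.625  16.   ] [array([467.4, -20.7,  16. ]), array([448.2, -85.4,  16. ]), array([401.2, -70.7,  16. ]), array([420.9,  -5.7,  16. ])]
pen/wrench [ 393.9 -187.2    3. ] [344.1 -97.3   3. ] marker end [416.3 298.3   8. ] [354.4 416.7   8. ]
monitor edge z? [array([787.2, 172.9,   0. ]), array([720.6, 153.1, 200. ]), array([653.9, 133.2, 400. ])]
```

Pixels used: yellow cap (213,226), red cap (234,305), beaker rim (180,259), plate centre (449,241), timer (383,288). Those identities are confirmed. The wrench's upper end at (448,303) covers the timer's place, so I'll move it aside later. First I'll go above the large bottle with the tool squared to the world axes.

Request:
send_rows --plan '[-1,0,0,0,7.7,-1,0,0,0,7.7,-1,0,0,0,7.8,-1,0.0155,-0.044,0,0,-1,0.0155,-0.044,0,0,-1,0.0155,-0.044,0,0,-1,0.0155,-0.044,0,0,-1,0.0155,-0.044,0,0]' --squeeze 25

```text
clock: 0.9
position: [333.7, -375.4, 212.1]
tcp_rot: [-0.0, 1.0, -0.0, -0.0]
force: [0.6, -0.3, -0.3]
finger_gap: 91.9
grip_force: 0.0
```

Request:
send_rows --plan '[-1,0.0155,-0.044,0,0,-1,0.0155,-0.044,0,0,-1,0.0155,-0.044,0,0,-1,0.0155,-0.044,0,0,-1,0.0155,-0.044,0,0,-1,0.0155,-0.044,0,0,-1,0.0155,-0.044,0,0,-1,0.0155,-0.044,0,0]'

```text
clock: 1.7
position: [457.6, -23.8, 212.5]
tcp_rot: [0.0, 1.0, -0.0, 0.0]
force: [1.7, -1.3, -0.0]
finger_gap: 91.7
grip_force: 0.0
```

Request:
send_rows --plan '[-1,0.0155,-0.044,0,0,-1,0.0155,-0.044,0,0,-1,0.0155,-0.044,0,0,-1,0.0155,-0.044,0,0,-1,0.0155,-0.044,0,0,-1,0.0155,-0.044,0,0,-1,0.0155,-0.044,0,0,-1,0,0,0,0]'

```text
clock: 2.5
position: [564.6, 291.0, 211.9]
tcp_rot: [-0.003, 1.0, 0.004, -0.001]
force: [-1.0, 0.9, -0.2]
finger_gap: 92.0
grip_force: 0.0
```

```bash
python3 - <<'E'
from h import *
c=shot("wrist","w1"); print(c["origin"],Rm(c).round(2),bot.sense()["position"])
print("expected cap",pix(c,[566.5,285,146]))
hsv=cv2.cvtColor(c["img"],cv2.COLOR_RGB2HSV)
m=cv2.inRange(hsv,(22,120,120),(38,255,255)); y,x=np.nonzero(m)
print(len(x),x.min(),x.max(),y.min(),y.max())
E
```

```text
[633.58378657 289.9139882  382.78416362] [[ 0.01 -0.97 -0.26]
 [-1.   -0.01  0.  ]
 [-0.01  0.26 -0.97]] [564.61650555 287.18013678 211.60580973]
expected cap [328.4 201.4]
1870 140 501 171 281
```

View pics/w1.png

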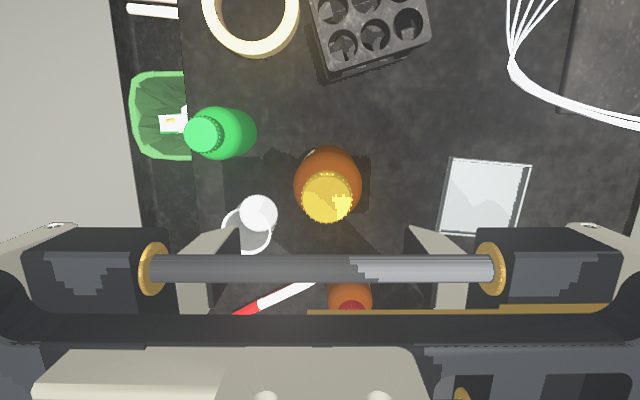

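The wrist view puts the yellow cap at (327,199) against a predicted (328,201), so the position holds. Descending to grip the cap.

Request:
send_rows --plan '[-1,0,0,0.03,0,-1,0,0,0.03,0,-1,0,0,0.011,0,-1,0,0,0,0,1,0,0,0,0,1,0,0,0,0,1,0,0,0,0,1,0,0,0,0]' --squeeze 30

```text
clock: 3.35
position: [566.6, 282.8, 142.5]
tcp_rot: [-0.0, 1.0, -0.0, 0.001]
force: [-0.1, -0.0, 0.1]
finger_gap: 64.4
grip_force: 0.0
```

Request:
send_rows --plan '[1,0,0,0,0,1,0,0,0,0,1,0,0,-0.02,0,1,0,0,-0.03,0,1,0,0,-0.03,0,1,0,0,0,0,1,0,0,0,0,1,0,0,0,0]'

```text
clock: 4.15
position: [565.6, 281.9, 220.4]
tcp_rot: [0.001, 1.0, -0.0, -0.001]
force: [0.4, -0.4, -0.7]
finger_gap: 2.3
grip_force: 0.0
```

The fingers are slow, at about 70 mm/s, and I lifted before they had closed. I'll reopen and check the bottle.

Request:
send_rows --plan '[-1,0,0,0,0,-1,0,0,0,0,-1,0,0,0,0,-1,0,0,0,0,-1,0,0,0,0,-1,0,0,0,0,-1,0,0,0,0,-1,0,0,0,0]'

```text
clock: 4.95
position: [566.1, 282.5, 221.5]
tcp_rot: [-0.0, 1.0, -0.0, 0.0]
force: [0.7, 0.5, -0.5]
finger_gap: 61.2
grip_force: 0.0
```

```bash
python3 - <<'E'
from h import *
c=shot("wrist","w2"); s=bot.sense();print(s["position"],s["finger_gap"])
print("expected cap",pix(c,[566.5,285,146]))
c=shot("top","t2");hsv=cv2.cvtColor(c["img"],cv2.COLOR_RGB2HSV)
E
```

```text
[566.13028373 282.50501301 221.46122009] 65.26558842153112
expected cap [317.6 200.1]
```

View pics/w2.png

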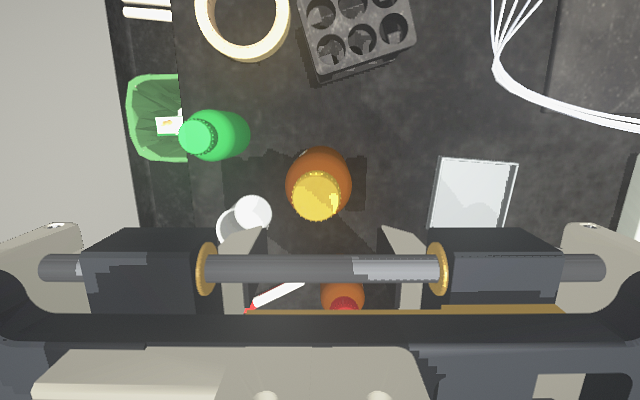

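The bottle still stands where it was, with its cap at (316,197). I'll grip again and allow the closing time.

Request:
send_rows --plan '[-1,0,-0.0025,0,0,-1,0,0,0,0,-1,0,0,0.03,0,-1,0,0,0.03,0,-0.5,0,0,0.02,0,-0.5,0,0,0,0,1,0,0,0,0,1,0,0,0,0]'

```text
clock: 5.85
position: [567.0, 285.9, 143.1]
tcp_rot: [-0.001, 1.0, 0.0, 0.001]
force: [0.5, -0.2, 1.3]
finger_gap: 64.2
grip_force: 0.0
```

Request:
send_rows --plan '[1,0,0,0,0,1,0,0,0,0,1,0,0,0,0,1,0,0,0,0,1,0,0,0,0,1,0,0,0,0,1,0,0,0,0,1,0,0,0,0]'

```text
clock: 6.65
position: [566.1, 285.0, 141.4]
tcp_rot: [0.0, 1.0, -0.0, -0.0]
force: [-0.3, -0.3, -1.2]
finger_gap: 2.0
grip_force: 0.0
```

```bash
python3 - <<'E'
from h import *
c=load("w2"); print("TCP, tip proj in w2",pix(c,[566.1,282.5,221]),pix(c,[566.1,282.5,199]))
a=load("top0");b=load("w2")
def tri(c1,u1,c2,u2):
    o1,o2=np.array(c1["origin"]),np.array(c2["origin"]);r1,r2=ray(c1,*u1),ray(c2,*u2)
    s=np.linalg.lstsq(np.c_[r1,-r2],o2-o1,rcond=None)[0]; return o1+s[0]*r1,o2+s[1]*r2
print(tri(a,(213.1,225.9),b,(316,197)))
print(tri(a,(213.1,225.9),load("scene0"),(252,131)))
c=shot("wrist","w3");s=bot.sense();print(s["position"],s["finger_gap"],pix(c,s["position"]),pix(c,[566.5,285,146]))
E
```

```text
TCP, tip proj in w2 [320.3 233.9] [320.4 221.7]
(array([567.08123354, 286.90112511, 139.10779436]), array([567.37448377, 286.49267222, 139.02231243]))
(array([566.87759294, 286.29612625, 141.30002247]), array([567.37966765, 286.09164091, 141.29022851]))
[566.08820613 285.00637439 141.38870458] 0.42885877067828976 [320.3 234.1] [320.3 236.4]
```

View pics/w3.png

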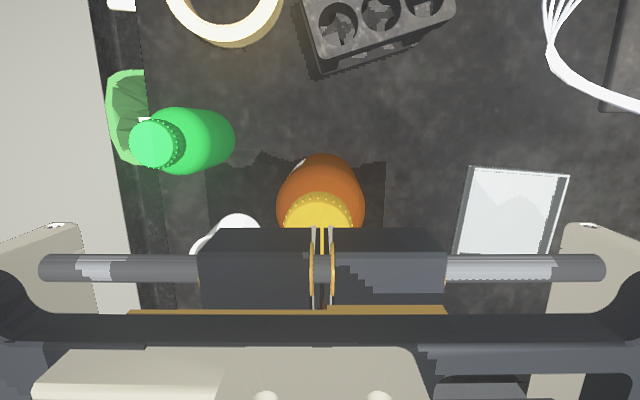

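```bash
python3 - <<'E'
from h import *
for n in("w1","w2","w3"):
    c=load(n); print(n,c["fx"],c["origin"].round(0))
    for z in(146,139,125,110,100):
        print(z,[pix(c,[567+dx,286+dy,z]).tolist() for dx,dy in((21.5,0),(0,21.5),(0,-21.5))])
    hsv=cv2.cvtColor(c["img"],cv2.COLOR_RGB2HSV)
    m=cv2.inRange(hsv,(20,130,90),(38,255,255)); m[:, :270]=0; m[:,370:]=0; m[232:]=0
    y,x=np.nonzero(m); print("yellow",x.min(),x.max(),y.min(),y.max())
im=cv2.imread("pics/w3.png")[140:320,220:420]; cv2.imwrite("pics/w3c.png",cv2.resize(im,None,fx=3,fy=3,interpolation=cv2.INTER_CUBIC))
E
```

```text
w1 303.2635577669603 [634. 290. 383.]
146 [[327.6, 174.7], [300.7, 200.6], [353.7, 201.1]]
139 [[327.5, 173.1], [301.3, 198.3], [352.9, 198.8]]
125 [[327.2, 170.1], [302.4, 194.1], [351.4, 194.6]]
110 [[327.0, 167.3], [303.5, 190.1], [350.0, 190.5]]
100 [[326.9, 165.5], [304.2, 187.6], [349.1, 188.0]]
yellow 301 352 171 223
w2 303.2635577669603 [635. 282. 392.]
146 [[316.3, 174.4], [290.9, 199.6], [341.9, 199.6]]
139 [[316.5, 172.9], [291.7, 197.4], [341.4, 197.4]]
125 [[316.7, 170.1], [293.2, 193.4], [340.4, 193.4]]
110 [[317.0, 167.3], [294.6, 189.6], [339.5, 189.6]]
100 [[317.1, 165.7], [295.4, 187.2], [338.9, 187.2]]
yellow 291 340 170 221
w3 303.2635577669603 [635. 284. 312.]
146 [[318.5, 200.4], [282.0, 235.6], [355.1, 235.6]]
139 [[318.6, 197.2], [283.4, 231.3], [353.9, 231.3]]
125 [[318.8, 191.5], [286.0, 223.4], [351.7, 223.4]]
110 [[319.0, 186.3], [288.4, 216.1], [349.6, 216.1]]
100 [[319.1, 183.2], [289.8, 211.8], [348.4, 211.8]]
yellow 283 352 192 231
```

View pics/w3c.png

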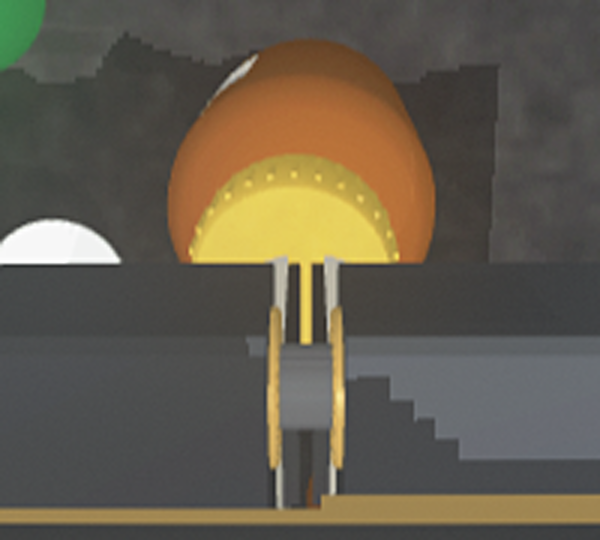

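```bash
python3 - <<'E'
from h import *
c=load("w3")
for dz in(-22,-10,0,10,20,30,40): print(dz,[pix(c,[566.1+dx,285,141.4+dz]).tolist()[1] for dx in(-9.5,0,9.5)])
s=bot.sense();print(s["qpos"].round(3),s["force"])
E
```

```text
-22 [235.0, 221.9, 208.4]
-10 [242.1, 228.2, 214.0]
0 [248.6, 234.1, 219.2]
10 [255.9, 240.7, 225.0]
20 [264.0, 248.0, 231.6]
30 [273.1, 256.3, 238.9]
40 [283.4, 265.7, 247.3]
[ 0.003  0.62  -0.724  1.649  0.459  1.05  -2.432] [-0.60847082  0.57922127  0.3930285 ]
```

The closed fingertips show at row 226, which puts them just above the cap, about 30 mm higher than the stated tip. I'll open, go 25 mm lower and close while watching force.

Request:
send_rows --plan '[-1,0,0,0,0,-1,0,0,0,0,-1,0,0,0,0,-1,0,0,0,0,-1,0,0,0,0,-1,0,0,0,0,-1,0,0,0,0,-1,0,0,0,0]'

```text
clock: 7.5
position: [566.1, 285.0, 141.5]
tcp_rot: [0.0, 1.0, -0.0, 0.0]
force: [-0.3, 0.8, -0.0]
finger_gap: 59.8
grip_force: 0.0
```

Request:
send_rows --plan '[-0.5,0,0,0,0,-0.5,0,0,0.01,0,-0.5,0,0,0.01,0,-0.5,0,0,0.005,0,1,0,0,0,0,1,0,0,0,0,1,0,0,0,0,1,0,0,0,0]'

```text
clock: 8.3
position: [566.5, 285.5, 116.9]
tcp_rot: [-0.0, 1.0, -0.0, 0.0]
force: [0.9, 0.5, -1.0]
finger_gap: 41.7
grip_force: 30.2
```

Request:
send_rows --plan '[1,0,0,0,0,1,0,0,0,0,1,0,0,0,0,1,0,0,0,0,1,0,0,0,0,1,0,0,0,0,1,0,0,0,0,1,0,0,0,0]'

```text
clock: 9.1
position: [566.5, 285.4, 116.9]
tcp_rot: [-0.0, 1.0, -0.0, 0.0]
force: [1.1, 1.2, 3.6]
finger_gap: 41.3
grip_force: 30.0
```

It's gripped (41 mm, 30 N). Lifting and carrying to (534, -61).

Request:
send_rows --plan '[1,0,0,-0.01,0,1,0,0,-0.02,0,1,0,0,-0.02,0,1,0,0,-0.02,0,1,0,0,-0.01,0,1,-0.0005,0.01,0,0,1,-0.002,0.02,0,0,1,-0.003,0.03,0,0]'

```text
clock: 9.9
position: [559.0, 224.8, 194.9]
tcp_rot: [0.0, 1.0, 0.001, -0.001]
force: [1.1, -0.2, -3.5]
finger_gap: 41.5
grip_force: 30.0
```

Request:
send_rows --plan '[1,-0.004,0.04,0,0,1,-0.004,0.04,0,0,1,-0.004,0.04,0,0,1,-0.004,0.04,0,0,1,-0.004,0.04,0,0,1,-0.004,0.04,0,0,1,-0.003,0.03,0,0,1,0,0.0165,0,0]'

```text
clock: 10.7
position: [530.7, -66.8, 194.5]
tcp_rot: [0.001, 1.0, -0.003, -0.002]
force: [0.1, 0.8, -4.0]
finger_gap: 41.6
grip_force: 30.0
```

```bash
python3 - <<'E'
from h import *
c=shot("top","t3");s=bot.sense();print(s["position"],s["finger_gap"],s["grip_force"],s["force"],s["qpos"].round(2))
c=shot("scene","s3")
cv2.imwrite("pics/s3.png",cv2.cvtColor(c["img"],cv2.COLOR_RGB2BGR))
E
```

```text
[531.03412005 -69.19070904 194.47185042] 41.54759818006455 29.985788762569427 [ 0.25857892 -3.08827316 -4.68246845] [ 0.68  0.37 -0.74  1.85  0.29  1.04 -1.76]
```

View pics/s3.png

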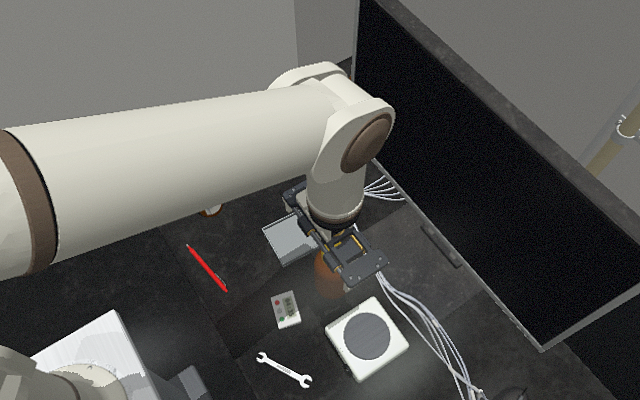

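The scene view shows the large bottle carried upright at (330,270), between the tray and the stirrer. Lowering most of the way and letting it settle.

Request:
send_rows --plan '[1,0,0,0,0,1,0,0,0.01,0,1,0,0,0.02,0,1,0,0,0.02,0,1,0,0,0.02,0,1,0,0,0,0,1,0,0,0,0,1,0,0,0,0]'

```text
clock: 11.6
position: [534.4, -60.7, 127.3]
tcp_rot: [-0.0, 1.0, 0.001, 0.001]
force: [0.1, 1.3, -3.6]
finger_gap: 41.3
grip_force: 30.0
```

Request:
send_rows --plan '[1,0,0,0.005,0,1,0,0,0.003,0,1,0,0,0.0022,0,1,0,0,0,0,1,0,0,0,0,-1,0,0,0,0,-1,0,0,0,0,-1,0,0,0,0]'

```text
clock: 12.4
position: [533.5, -61.6, 116.3]
tcp_rot: [0.0, 1.0, -0.0, -0.0]
force: [-0.5, -0.7, -0.1]
finger_gap: 61.4
grip_force: 0.0
```

Request:
send_rows --plan '[-1,0,0,0,0,-1,0,0,0,0,-1,0,0,-0.02,0,-1,0,0,-0.04,0,-1,0,0,-0.04,0,-1,0,0,0,0,-1,0,0,0,0,-1,0,0,0,0]'

```text
clock: 13.2
position: [532.6, -61.7, 215.2]
tcp_rot: [0.0, 1.0, -0.0, -0.001]
force: [-0.6, -0.2, -0.7]
finger_gap: 91.7
grip_force: 0.0
```

```bash
python3 - <<'E'
from h import *
s=bot.sense();print(s["position"],s["finger_gap"],s["force"])
c=shot("wrist","w4");p=s["position"]
print("exp cap",pix(c,[534,-61,146]))
m=cv2.inRange(cv2.cvtColor(c["img"],cv2.COLOR_RGB2HSV),(20,130,90),(38,255,255)); m[232:]=0
n,l,st,ce=cv2.connectedComponentsWithStats(m); print([ (a.tolist()) for a in st[1:] if a[4]>100])
E
```

```text
[532.64711941 -61.69407703 215.22326234] 91.66701188359745 [-0.55674877 -0.20252358 -0.65867973]
exp cap [319.7 200.9]
[[294, 171, 51, 52, 2051]]
```

View pics/w4.png

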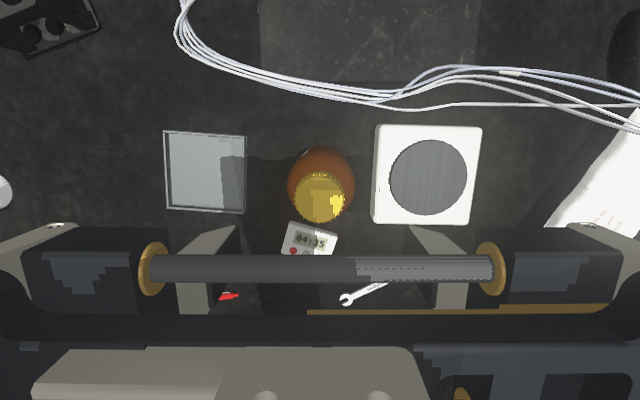

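The wrist view shows the bottle upright at (320,197), midway between the tray (204,172) and the stirrer (428,177). Its cap box is centred where predicted. The beaker is next, and I'll check its position using the earlier wrist view.

```bash
python3 - <<'E'
from h import *
a=load("w1");b=load("w4");print("beaker foot",at(a,258,213,2),"plate",at(b,428.5,177,46),"tray",at(b,205,172,10))
print("small cap",at(a,351,310,105))
E
```

```text
beaker foot [508.9 374.8   2. ] plate [ 534.2 -184.9   46. ] tray [533.5  84.1  10. ]
small cap [436.  258.6 105. ]
```

Request:
send_rows --plan '[-1,-0.001,-0.02,0,0,-1,-0.003,-0.045,0,0,-1,-0.003,-0.045,0,0,-1,-0.003,-0.045,0,0,-1,-0.003,-0.045,0,0,-1,-0.003,-0.045,0,0,-1,-0.003,-0.045,0,0,-1,-0.003,-0.045,0,0]'

```text
clock: 14.05
position: [510.5, 274.7, 214.7]
tcp_rot: [0.001, 1.0, -0.0, -0.001]
force: [0.1, 0.2, 0.2]
finger_gap: 92.0
grip_force: 0.0
```

Request:
send_rows --plan '[-1,-0.003,-0.045,0,0,-1,-0.001,-0.045,0,0,-1,0,-0.01,0,0,-1,0,0,0,0,-1,0,0,0.02,0,-1,0,0,0.03,0,-1,0,0,0.03,0,-1,0,0,0,0]'

```text
clock: 14.85
position: [505.5, 368.5, 131.0]
tcp_rot: [0.004, 1.0, -0.001, -0.004]
force: [-0.3, -1.0, -0.3]
finger_gap: 91.9
grip_force: 0.0
```

```bash
python3 - <<'E'
from h import *
import time
for i in range(4): c=shot("wrist","w5")
s=bot.sense();print(s["position"],s["tcp_rot"],s["qpos"].round(2),s["dq"].round(2))
print("exp foot",pix(c,[508.5,374.5,2]),"rim",pix(c,[508.5,374.5,70]),"tcp",pix(c,s["position"]))
E
```

```text
[508.62131648 373.62901181 137.72106253] [-5.74014136e-04  9.99999412e-01 -4.72142445e-04  7.89781952e-04] [-0.22  0.59 -0.63  1.66  0.4   1.02 -2.56] [-0.   -0.01 -0.01 -0.01  0.   -0.   -0.  ]
exp foot [319.3 185. ] rim [318.7 203.2] tcp [319.2 234.1]
```

View pics/w5.png

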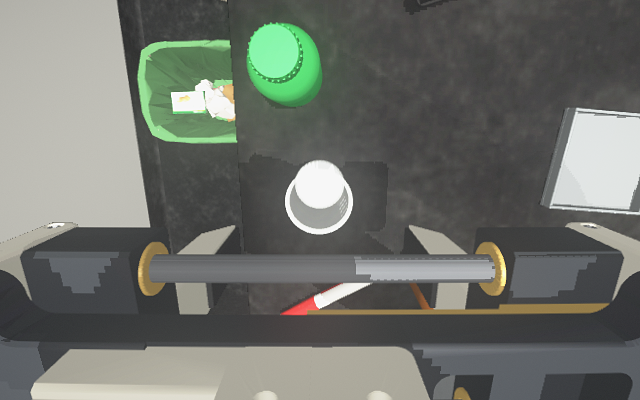

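The wrist view puts the beaker rim at (319,200) against a predicted (319,203), so I'm aligned. Joint 7 is near its limit at -2.56, so I'll turn the tool -15° before descending.

Request:
send_rows --plan '[-1,0,0,0,-7.5,-1,0,0,0,-7.5,-1,0,0,0.03,0,-1,0,0,0.04,0,-1,0,0,0.033,0,-1,0,0,0.01,0,-1,0,0,0,0,1,0,0,0,0]' --squeeze 8

```text
clock: 15.85
position: [508.9, 374.8, 25.4]
tcp_rot: [-0.001, 0.991, 0.13, 0.001]
force: [0.0, 0.8, 0.3]
finger_gap: 87.1
grip_force: 0.0
```

Request:
send_rows --plan '[1,0,0,0,0,1,0,0,0,0,1,0,0,0,0,1,0,0,0,0,1,0,0,0,0,1,0,0,0,0,1,0,0,0,0,1,0,0,0,0]'

```text
clock: 16.65
position: [507.9, 373.8, 23.6]
tcp_rot: [-0.0, 0.991, 0.13, 0.0]
force: [0.2, 0.6, 5.4]
finger_gap: 54.5
grip_force: 8.0
```

Request:
send_rows --plan '[1,0,0,-0.01,0,1,0,0,-0.02,0,1,0,0,-0.03,0,1,0,0,-0.04,0,1,0,0,-0.04,0,1,0,0,-0.025,0,1,0,0,-0.01,0,1,0,0,0,0]'

```text
clock: 17.45
position: [508.1, 373.8, 199.5]
tcp_rot: [-0.0, 0.991, 0.13, 0.001]
force: [-0.9, -0.4, -0.9]
finger_gap: 54.7
grip_force: 8.0
```

Request:
send_rows --plan '[1,0,0.005,0,0,1,0,0.015,0,0,1,0,0.025,0,0,1,0,0.03,0,0,1,0,0.03,0,0,1,0,0.03,0,0,1,0,0,0,7.5,1,0,0,0,7.5]'

```text
clock: 18.25
position: [542.7, 238.9, 196.2]
tcp_rot: [0.001, 1.0, -0.005, -0.001]
force: [0.4, 0.4, -0.6]
finger_gap: 54.5
grip_force: 8.0
```

Request:
send_rows --plan '[1,-0.001,0.02,0,0,1,-0.001,0.039,0,0,1,-0.001,0.039,0,0,1,-0.001,0.039,0,0,1,-0.001,0.039,0,0,1,-0.001,0.039,0,0,1,-0.001,0.039,0,0,1,-0.001,0.039,0,0]'

```text
clock: 19.05
position: [532.7, -53.0, 196.7]
tcp_rot: [0.0, 1.0, -0.001, -0.001]
force: [1.1, 0.2, 0.6]
finger_gap: 54.9
grip_force: 8.0
```

Request:
send_rows --plan '[1,-0.001,0.039,0,0,1,-0.001,0.039,0,0,1,-0.001,0.03,0,0,1,0,0.02,0,0,1,0,0.0085,0,0,1,0,0,0,0,1,0,0,0,0,1,0,0,0,0]'

```text
clock: 19.85
position: [531.5, -184.5, 198.1]
tcp_rot: [-0.0, 1.0, 0.001, -0.0]
force: [0.3, 0.5, -0.9]
finger_gap: 55.0
grip_force: 8.0
```

Request:
send_rows --plan '[1,0,0.001,0.02,0,1,0,0,0.035,0,1,0,0,0.035,0,1,0,0,0.02,0,1,0,0,0.01,0,1,0,0,0,0,1,0,0,0,0,1,0,0,0,0]'

```text
clock: 20.65
position: [532.9, -187.5, 79.8]
tcp_rot: [0.0, 1.0, 0.0, 0.001]
force: [0.8, 0.6, -1.1]
finger_gap: 54.7
grip_force: 8.0
```

Request:
send_rows --plan '[1,0,0,0.004,0,1,0,0,0.002,0,1,0,0,0.001,0,1,0,0,0,0,1,0,0,0,0,1,0,0,0,0,1,0,0,0,0,1,0,0,0,0]'

```text
clock: 21.45
position: [531.6, -187.4, 71.3]
tcp_rot: [0.0, 1.0, -0.0, 0.0]
force: [0.0, 0.5, -0.2]
finger_gap: 54.4
grip_force: 8.0
```

Request:
send_rows --plan '[1,0,-0.001,0.0012,0,1,0,0,0,0,1,0,0,0,0,-1,0,0,0,0,-1,0,0,0,0,-1,0,0,0,0,-1,0,0,0,0,-1,0,0,0,0]'

```text
clock: 22.25
position: [531.5, -186.4, 70.1]
tcp_rot: [0.0, 1.0, -0.0, 0.0]
force: [-0.9, 0.3, 0.1]
finger_gap: 89.1
grip_force: 0.0
```

Request:
send_rows --plan '[-1,0,0,-0.02,0,-1,0,0,-0.04,0,-1,0,0,-0.04,0,-1,0,0,-0.03,0,-1,0,0,0,0,-1,0,0,0,0,-1,0,0,0,0,-1,0,0,0,0]'

```text
clock: 23.05
position: [530.4, -186.1, 198.4]
tcp_rot: [-0.001, 1.0, -0.0, -0.001]
force: [-0.8, 0.7, -0.3]
finger_gap: 91.9
grip_force: 0.0
```

```bash
python3 - <<'E'
from h import *
c=shot("wrist","w6");s=bot.sense();print(s["position"])
print("exp foot",pix(c,[532,-185.5,48]),"rim",pix(c,[532,-185.5,116]))
E
```

```text
[ 530.5273482  -186.09853591  198.5679458 ]
exp foot [320.3 180.1] rim [320.  196.4]
```

View pics/w6.png

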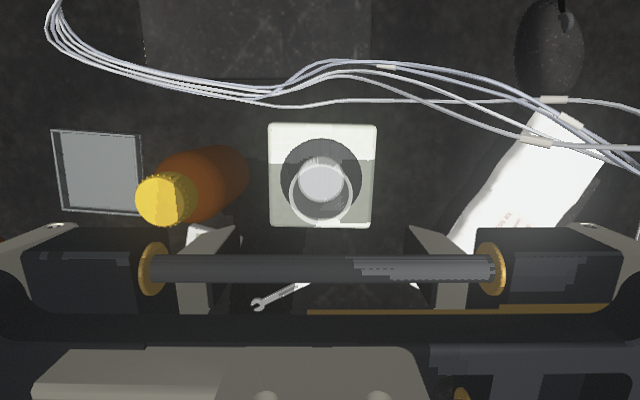

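The wrist view shows the beaker foot (322,180) centred on the plate (320,178), and the tray is free. Next is the small bottle at (417, 254).

Request:
send_rows --plan '[-1,-0.005,-0.02,0,0,-1,-0.011,-0.042,0,0,-1,-0.011,-0.042,0,0,-1,-0.011,-0.042,0,0,-1,-0.011,-0.042,0,0,-1,-0.011,-0.042,0,0,-1,-0.011,-0.042,0,0,-1,-0.011,-0.042,0,0]'

```text
clock: 23.9
position: [447.6, 130.1, 199.7]
tcp_rot: [0.0, 1.0, 0.0, -0.0]
force: [0.0, -0.1, 0.1]
finger_gap: 91.8
grip_force: 0.0
```

Request:
send_rows --plan '[-1,-0.011,-0.042,0,0,-1,-0.011,-0.042,0,0,-1,-0.0095,-0.042,0,0,0,0,0,0,-7.5,0,0,0,0,-7.5,-0.4,0,0,0,0,-0.4,0,0,0,0,-0.4,0,0,0,0]' --squeeze 25

```text
clock: 24.7
position: [417.8, 253.4, 199.9]
tcp_rot: [0.0, 0.992, 0.129, -0.0]
force: [-0.5, -0.7, 0.1]
finger_gap: 64.8
grip_force: 0.0
```

```bash
python3 - <<'E'
from h import *
c=shot("wrist","w7");s=bot.sense();print(s["position"],s["qpos"].round(2),s["finger_gap"])
print("exp cap",pix(c,[417.4,254.2,105]))
h=cv2.cvtColor(c["img"],cv2.COLOR_RGB2HSV);m=cv2.inRange(h,(0,150,80),(8,255,255))|cv2.inRange(h,(172,150,80),(180,255,255))
n,l,st,ce=cv2.connectedComponentsWithStats(m)
for a,b in zip(st[1:],ce[1:]):
    if a[4]>150: print(a,b.round(1),at(c,*b,105))
E
```

```text
[417.93450806 253.30900212 199.92769781] [ 0.13  0.29 -0.85  1.95  0.26  1.01 -2.15] 64.78816388078073
exp cap [319.7 194.7]
[299 172  38  38 966] [316.1 190.4] [420.4 258.4 105. ]
[177 177  38  19 394] [195.5 186.9] [395.7 364.3 105. ]
[349 243  30   9 166] [364.4 246.9] [378.8 200.2 105. ]
```

Request:
send_rows --plan '[-0.4,0.0015,-0.0017,0.03,0,-0.4,0,0,0.04,0,-0.4,0,0,0.035,0,-0.4,0,0,0.018,0,-0.4,0,0,0,0,1,0,0,0,0,1,0,0,0,0,1,0,0,0,0]'

```text
clock: 25.55
position: [420.2, 256.2, 78.4]
tcp_rot: [-0.0, 0.991, 0.13, 0.001]
force: [0.1, 0.1, 0.2]
finger_gap: 44.8
grip_force: 0.0
```

Request:
send_rows --plan '[1,0,0,0,0,1,0,0,0,0,1,0,0,0,0,1,0,0,0,0,1,0,0,0,0,1,0,0,0,0,1,0,0,0,0,1,0,0,0,0]'

```text
clock: 26.35
position: [419.8, 256.1, 77.8]
tcp_rot: [-0.0, 0.991, 0.13, 0.001]
force: [-0.2, 0.2, 5.6]
finger_gap: 33.1
grip_force: 25.0
```

Request:
send_rows --plan '[1,0,0,-0.01,0,1,0,0,-0.02,0,1,0,0,-0.02,0,1,0,0,-0.01,0,1,0,0,0,7.5,1,0,0,0,7.5,1,0.008,0.012,0,0,1,0.016,0.025,0,0]'

```text
clock: 27.15
position: [441.7, 220.5, 137.3]
tcp_rot: [-0.001, 1.0, 0.002, -0.0]
force: [0.7, 1.0, -0.9]
finger_gap: 32.8
grip_force: 25.0
```

Request:
send_rows --plan '[1,0.02,0.03,0,0,1,0.02,0.03,0,0,1,0.02,0.03,0,0,1,0.016,0.025,0,0,1,0.0127,0.02,0,0,1,0,0,0,0,1,0,0,0,0,1,0,0,0,0]'

```text
clock: 27.95
position: [530.9, 84.8, 136.9]
tcp_rot: [-0.0, 1.0, 0.001, -0.0]
force: [0.4, -0.7, -0.9]
finger_gap: 32.8
grip_force: 25.0
```

Request:
send_rows --plan '[1,0.001,0,0.01,0,1,0,0.001,0.02,0,1,0,0,0.015,0,1,0,0,0.005,0,1,0,0,0,0,1,0,0,0,0,1,0,0,0,0,1,0,0,0,0]'

```text
clock: 28.75
position: [533.3, 82.8, 87.7]
tcp_rot: [-0.0, 1.0, -0.0, 0.001]
force: [-0.5, 0.2, -1.0]
finger_gap: 32.7
grip_force: 25.0
```

Request:
send_rows --plan '[1,0,0,0.003,0,1,0,0,0.002,0,1,0,0,0,0,1,0,0,0,0,1,0,0,0,0,1,0,0,0,0,1,0,0,0,0,1,0,0,0,0]'

```text
clock: 29.55
position: [532.8, 82.6, 82.1]
tcp_rot: [-0.0, 1.0, -0.0, 0.0]
force: [-0.4, 0.7, -1.7]
finger_gap: 33.3
grip_force: 25.0
```

Request:
send_rows --plan '[1,0,0,0.001,0,1,0,0,0,0,-0.4,0,0,0,0,-0.4,0,0,0,0,-0.4,0,0,0,0,-0.4,0,0,0,0,-1,0,0,-0.02,0,-1,0,0,-0.04,0]'

```text
clock: 30.35
position: [530.1, 82.0, 139.0]
tcp_rot: [0.0, 1.0, -0.0, -0.003]
force: [0.9, -0.2, -0.6]
finger_gap: 75.7
grip_force: 0.0
```

Request:
send_rows --plan '[-1,0,0,-0.04,0,-1,0,0,-0.02,0,-1,-0.02,0.026,0,0,-1,-0.03,0.038,0,0,-1,-0.03,0.038,0,0,-1,-0.0185,0.026,0,8,-1,0,0,0,8,-1,0,0,0,0]'

```text
clock: 31.15
position: [433.9, -46.5, 201.4]
tcp_rot: [0.001, 0.99, -0.141, 0.0]
force: [-0.1, 0.3, -0.0]
finger_gap: 91.5
grip_force: 0.0
```

```bash
python3 - <<'E'
from h import *
for i in range(3): c=shot("wrist","w8")
s=bot.sense();R0=rot(s["tcp_rot"]);print(s["position"],np.degrees(np.arctan2(R0[1,0],R0[0,0])),s["qpos"].round(2))
print("exp timer",pix(c,[434.4,-45.6,16]))
E
```

```text
[434.75276569 -44.51954986 201.2396553 ] -15.721653646657238 [ 0.66  0.14 -0.67  2.06  0.11  0.97 -1.91]
exp timer [321.4 176.2]
```

View pics/w8.png

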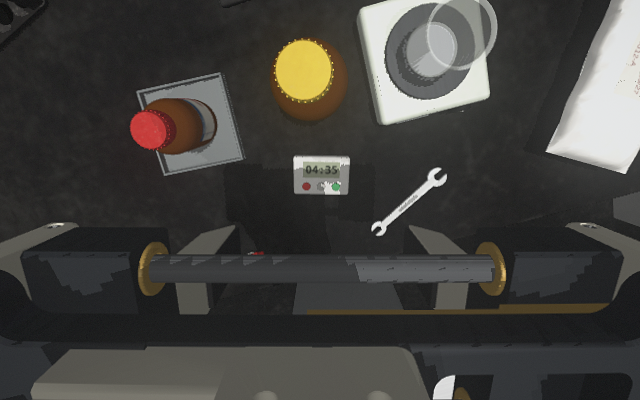

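The wrist view shows the timer at (322,176), square to the tool, and the small bottle standing in the tray. Descending to just above the bench, then feeling down.

Request:
send_rows --plan '[-1,0,0.001,0.03,0,-1,0,0,0.045,0,-1,0,0,0.045,0,-1,0,0,0.04,0,-1,0,0,0.025,0,-1,0,0,0.008,0,-1,0,0,0,0,-1,0,0,0,0]' --squeeze 12

```text
clock: 32.1
position: [435.2, -45.8, 8.9]
tcp_rot: [-0.0, 0.99, -0.138, 0.001]
force: [0.3, 0.5, -0.6]
finger_gap: 91.7
grip_force: 0.0
```

Request:
send_rows --plan '[-1,0,0,0.003,0,-1,0,0,0,0,-1,0,0,0.003,0,-1,0,0,0,0,-1,0,0,0,0,-1,0,0,0,0,-1,0,0,0,0,-1,0,0,0,0]'

```text
clock: 32.9
position: [434.0, -46.3, 2.0]
tcp_rot: [-0.0, 0.99, -0.139, 0.0]
force: [-0.3, -0.1, 0.8]
finger_gap: 91.6
grip_force: 0.0
```

Request:
send_rows --plan '[-1,0,0,0.003,0,-1,0,0,0,0,-1,0,0,0.002,0,-1,0,0,0,0,-1,0,0,0,0,-1,0,0,0,0,-1,0,0,0,0,-1,0,0,0,0]'

```text
clock: 33.7
position: [434.0, -46.3, -2.9]
tcp_rot: [0.0, 0.99, -0.139, 0.0]
force: [-0.1, 0.9, 0.3]
finger_gap: 92.0
grip_force: 0.0
```

Request:
send_rows --plan '[-1,0,0,0.002,0,-1,0,0,0,0,-1,0,0,0.001,0,-1,0,0,0,0,1,0,0,0,0,1,0,0,0,0,1,0,0,0,0,1,0,0,0,0]'

```text
clock: 34.5
position: [434.0, -46.2, -5.9]
tcp_rot: [-0.0, 0.99, -0.139, 0.0]
force: [0.2, 0.1, 0.1]
finger_gap: 67.1
grip_force: 12.0
```

Request:
send_rows --plan '[1,0,0,0,0,1,0,0,0,0,1,0,0,0,0,1,0,0,0,0,1,0,0,0,0,1,0,0,0,0,1,0,0,0,0,1,0,0,0,0]'

```text
clock: 35.3
position: [434.0, -46.2, -5.9]
tcp_rot: [-0.0, 0.99, -0.139, 0.0]
force: [0.2, 0.9, 0.2]
finger_gap: 67.2
grip_force: 12.0
```

Request:
send_rows --plan '[1,0,0,-0.01,0,1,0,0,-0.02,0,1,0,0,-0.01,0,1,0,0,0,-7.3,1,0,0,0,-7.3,1,0,0.015,0,0,1,0.001,0.025,0,0,1,0.001,0.03,0,0]'

```text
clock: 36.1
position: [434.5, -116.3, 34.6]
tcp_rot: [-0.0, 1.0, -0.011, 0.0]
force: [1.2, -0.2, 0.1]
finger_gap: 66.9
grip_force: 12.0
```

Request:
send_rows --plan '[1,0.001,0.03,0,0,1,0.001,0.025,0,0,1,0.0013,0.0125,0,0,1,0,0,0,0,1,0,0,0,0,1,0,0,0,0,1,0,0,0,0,1,0,0,0,0]'

```text
clock: 36.9
position: [436.0, -182.8, 34.1]
tcp_rot: [-0.0, 1.0, -0.011, -0.0]
force: [0.3, -1.0, -0.7]
finger_gap: 66.9
grip_force: 12.0
```

```bash
python3 - <<'E'
from h import *
s=bot.sense();R0=rot(s["tcp_rot"]);print(s["position"],np.degrees(np.arctan2(R0[1,0],R0[0,0])),s["finger_gap"])
c=shot("wrist","w9")
im=cv2.imread("pics/w9.png")[90:330,170:470]; cv2.imwrite("pics/w9c.png",cv2.resize(im,None,fx=2.4,fy=2.4))
w=load("w8"); print("wrench head top",at(w,437,167,5),at(w,446,172,5),"head",at(w,437,178,5),"stir front corners",at(w,382,125,36),at(w,490,98,36))
E
```

```text
[ 435.96185425 -182.84864675   34.06281189] -1.3067421083497006 66.90642091197803
wrench head top [ 405.1 -184.4    5. ] [ 396. -194.    5.] head [ 391.5 -181.9    5. ] stir front corners [ 474.6 -124.9   36. ] [ 471.  -242.2   36. ]
```

View pics/w9c.png

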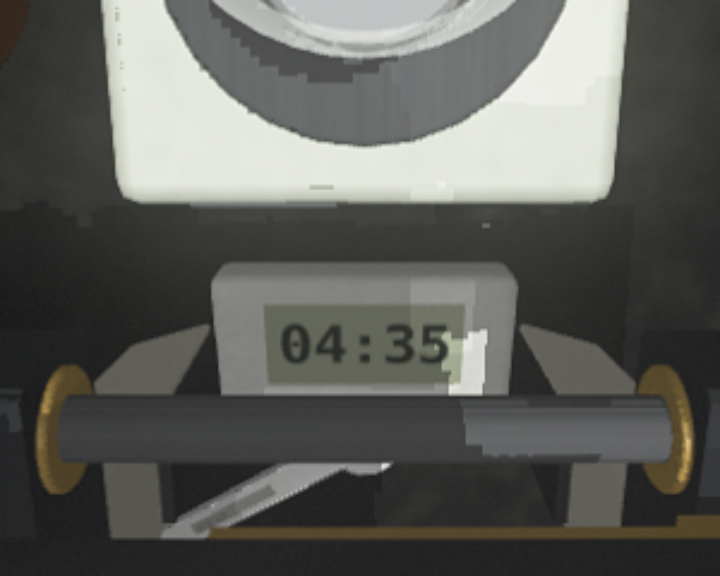

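The crop shows the timer held flat and square in front of the stirrer, centred on its face. The wrench's head is just behind it at about x = 405. I'll lower the timer near the stirrer and slide it back, pushing the wrench away.

Request:
send_rows --plan '[1,0,0.002,0.015,0,1,0,0,0.015,0,1,0,0,0.007,0,1,0,0,0.002,0,1,0,0,0,0,1,0,0,0,0,1,0,0,0,0,1,0,0,0,0]'

```text
clock: 37.75
position: [435.9, -185.8, -5.1]
tcp_rot: [-0.0, 1.0, -0.012, 0.0]
force: [0.4, -0.7, -0.5]
finger_gap: 67.4
grip_force: 12.0
```

Request:
send_rows --plan '[1,-0.003,0,0,0,1,-0.003,0,0,0,1,-0.003,0,0,0,1,-0.003,0,0,0,1,-0.003,0,0,0,1,-0.002,0,0,0,1,0,0,0,0,1,0,0,0,0]'

```text
clock: 38.55
position: [418.9, -185.5, -4.9]
tcp_rot: [0.0, 1.0, -0.012, 0.0]
force: [0.5, 0.3, -1.9]
finger_gap: 67.0
grip_force: 12.0
```

Request:
send_rows --plan '[1,0.001,-0.002,0,0,1,0,0,0.0009,0,1,0,0,0,0,-1,0,0,0,0,-1,0,0,0,0,-1,0,0,0,0,-1,0,0,0,0,-1,0,0,0,0]'

```text
clock: 39.35
position: [419.9, -183.5, -5.8]
tcp_rot: [0.0, 1.0, -0.012, 0.0]
force: [0.4, 0.5, -1.2]
finger_gap: 91.7
grip_force: 0.0
```

Request:
send_rows --plan '[-1,0,0,-0.02,0,-1,0,0,-0.04,0,-1,0,0,-0.05,0,-1,0,0,-0.05,0,-1,0,0,-0.04,0,-1,0,0,0,0,-1,0,0,0,0,-1,0,0,0,0]'

```text
clock: 40.15
position: [418.7, -183.3, 193.1]
tcp_rot: [-0.0, 1.0, -0.012, -0.001]
force: [-0.7, -0.6, 0.2]
finger_gap: 91.9
grip_force: 0.0
```

```bash
python3 - <<'E'
from h import *
c=shot("wrist","w10");s=bot.sense();print(s["position"],s["force"])
g=c["img"].astype(int);S=(g.max(2)-g.min(2)<40)&(g.min(2)>105)
n,l,st,ce=cv2.connectedComponentsWithStats(S.astype(np.uint8))
for a,b in zip(st[1:],ce[1:]):
    if a[4]>250 and a[1]<220:
        p=np.argwhere(l==list(st[:,4]).index(a[4]))[:,::-1].astype(np.float32)
        r=cv2.minAreaRect(p); print(a,r, at(c,*r[0],16),[at(c,*q,16)[:2].tolist() for q in cv2.boxPoints(r)])
print("exp timer corners",[pix(c,[420+dx,-183+dy,16]).tolist() for dx,dy in((24,34),(24,-34),(-24,-34),(-24,34))])
E
```

```text
[ 418.5960236  -183.09056688  192.71170545] [ 0.38697644 -0.23713521  0.30135557]
[  422     0   218   228 22856] ((532.8329467773438, 112.80366516113281), (97.09381866455078, 261.7977294921875), 32.905242919921875) [ 485.9 -421.5   16. ] [[392.4, -301.7], [619.3, -433.5], [569.9, -529.9], [321.3, -408.7]]
[  260     7   122   126 10762] ((320.5, 69.5), (125.0, 121.0), 90.0) [ 535.7 -185.8   16. ] [[597.3, -125.4], [594.2, -249.2], [468.5, -252.2], [471.8, -116.1]]
[  35   36   90   93 3029] ((79.58592224121094, 81.99505615234375), (96.95494842529297, 83.86161804199219), 86.71076202392578) [530.8  77.4  16. ] [[578.4, 115.7], [579.5, 24.6], [480.5, 37.1], [478.1, 135.3]]
[ 244  155  107   86 2279] ((294.864013671875, 188.73634338378906), (63.17082595825195, 126.7982406616211), 67.91282653808594) [ 405.3 -152.3   16. ] [[413.9, -69.5], [465.5, -208.0], [396.6, -235.7], [339.2, -91.0]]
exp timer corners [[290.4, 156.0], [349.7, 154.5], [349.7, 195.1], [292.5, 196.4]]
```

```bash
python3 - <<'E'
from h import *
c=load("w10");g=c["img"].astype(int);S=(g.max(2)-g.min(2)<40)&(g.min(2)>105)
for x in (285,292,300,310,320,330,340,346,349,352):
    y=np.nonzero(S[140:245,x])[0]+140; print(x,y.min() if len(y) else None,y[y<205].max() if len(y) else None,y.max() if len(y) else None)
for y in(160,175,190,193,196,199,203,210):
    x=np.nonzero(S[y,240:370])[0]+240; print("row",y,x.min() if len(x) else None,x.max() if len(x) else None)
E
```

```text
Traceback (most recent call last):
ValueError: zero-size array to reduction operation maximum which has no identity
```

```bash
python3 - <<'E'
from h import *
c=load("w10");g=c["img"].astype(int);S=(g.max(2)-g.min(2)<40)&(g.min(2)>105)
for r in S[150:226:2,238:358:2]: print("".join(".#"[int(v)] for v in r))
E
```

```text
............................................................
............................................................
............................................................
............................#############################...
............................#############################...
............................#############################...
............................######################..#####...
............................#####...............##..#####...
............................#####...................#####...
............................#####...................####....
............................#####...................####....
............................#####...................####....
............................#####...................####....
............................#####.......#..#..#..#.#####....
............................############################....
............................############################....
............................######..##############.#####....
............................#####....###.#######....####....
..
[... 517 characters left out ...]
......###....................
....................................####.....#..............
..................................#######..###..............
................................##############..............
.............................################...............
...........................##########...#...................
.........................###.#####..........................
.......................###..####............................
....................####..####..............................
..................###...###.................................
................###..####...................................
.............#########......................................
```

The timer is a clean, square rectangle on its predicted corners, with the wrench pushed clear just beyond its edge. Everything is placed, so I'm handing it in.

```bash
python3 -c "
from station import bot
print(bot.finish_job())"
```

```text
the job is handed in; nothing more can be done
None
```

I handed the job in at about 40 s of the 102 s allowed, with all four items standing or lying at their target spots in the last camera checks; the hand-in returned no verdict, so I can't confirm it was passed.

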